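Washer on the post, then hold the stand's arm by its balance point over it

TASK

Help me put my overhead phone stand together: slip the nylon washer over the post of the stand so that it lies flat on the shoulder, then pick the cast arm up at its balance point and lower its open sleeve about 15 mm down over the tapered tip of the post. Finish while still holding it there, level, carried by the gripper alone and clear of the washer, so that I can grease the washer before it goes down. Leave the other things on the desk where they are.

Things in the scene. Friction and masses are not known exactly. Their poses are not given: they have to be found in the camera images.
- stand: Fixed, heavy round dark foot, 120 mm across, 15 mm high, with a collar (62 mm across at its root, 55 mm above) up to a flat shoulder 50 mm above the desk; from it rises a steel post of 28 mm diameter, straight up to 70 mm above the desk, then tapering to a 16 mm flat tip at 95 mm. Origin on the post's axis at desk level, z up.
- post_tip (a point): Centre of the flat tip of the stand's post, on its axis, 95 mm above the desk.
- washer: The bearing washer: flat white nylon ring, 52 mm outside, 33 mm bore, 8 mm thick, about 20 g, lying flat on the desk. Origin at the centre of its underside, z is its axis. Seated on the shoulder of the stand, its underside is 50 mm above the desk.
- link: The arm: loose cast bar, about 240 mm long, 0.5 to 0.85 kg, standing level on its two ends, a heavy open sleeve and a lighter boss. The straight bar between them is 26 mm wide (y), 14 to 38 mm above the underside. Origin at the balance point along the bar, at the level of the underside, 66 mm from the sleeve's axis; x points along the bar to the boss, z up.
- sleeve_mouth (a point): Centre of the lower opening of the arm's upright sleeve (54 mm outside, 34 mm through bore, 50 mm high), level with the arm's underside, at -66, 0, 0 mm in the arm's frame. The bar's thicker root, 38 mm wide, ends 48 mm from the sleeve's axis.
- adapter: Bystander: white turned disc, 38 mm across, 12 mm thick, with no through hole. Origin at the centre of its underside.
- eraser: Bystander: eraser, 22 x 52 x 12 mm. Origin at the centre of its underside.
- tape: Bystander: roll of masking tape, 93 mm outside, 19 mm high. Origin at the centre of its underside.
- hex_key: Bystander: small dark L-shaped hex key, 75 x 30 mm, 6 mm thick. Origin in the middle of its long leg, on the desk.
- boss_foot (a point): Centre of the underside of the arm's boss (36 mm diameter, 44 mm high, with a 15 mm stub pin on top up to 60 mm), at 132, 0, 0 mm in the arm's frame.

How it is judged:
On the way, in this order (a step that is already met when the one before it is completed fails the run):
1. the washer lies flat on the shoulder of the stand, round the post, and is let go of (horizontal distance between washer and stand below 0.005 m and z of washer in the frame of stand between 0.046 and 0.055 m and angle between washer's own z axis and vertical below 0.12 rad and contact force between the fingers and washer below 0.1 N), for 0.3 s.
2. the arm is lifted off the desk, level (height (world z) of sleeve_mouth above 0.03 m and contact force between the fingers and link above 1 N and angle between link's own z axis and vertical below 0.12 rad), for 0.2 s.
At the end, for the whole second after the job is handed in: Washer flat on the shoulder; arm still in the gripper, held within 20 mm of its balance point, level within 4 degrees and still, sleeve 6 to 27 mm down over the post tip (within 9 mm of its axis), not touching the washer and not leaning on the post (under 1.5 N) (horizontal distance between washer and stand below 0.005 m and z of washer in the frame of stand between 0.046 and 0.055 m and angle between washer's own z axis and vertical below 0.12 rad and horizontal distance between sleeve_mouth and post_tip below 0.009 m and z of sleeve_mouth in the frame of post_tip between -0.027 and -0.006 m and angle between link's own z axis and vertical below 0.07 rad and contact force between the fingers and link above 1 N and contact force between link and stand below 1.5 N and contact force between link and washer below 0.2 N and x of the grasp point in the frame of link between -0.02 and 0.02 m and linear speed of link below 0.02 m/s); the arm keeps its last pose, push and grip.
It fails at once if the cast arm is tipped more than 17 degrees (angle between link's own z axis and vertical above 0.3 rad).
It fails at once if a bystander is moved by more than 25 mm (distance of any of adapter, eraser, tape, hex_key from where it was at the start of the episode above 0.025 m).
It also fails if it takes over 58 s, if anything falls off the work surface, if the arm or the gripper's body presses on something with over 40 N, if the wrist force passes 120 N, or if a joint passes its speed limit or range.

ROBOT

A 7-joint arm with a two-finger parallel gripper is mounted at the origin on the work surface; the furniture and walls round the work are solid. World frame = base frame: x ahead of the robot, y to its left, z up, the work surface at z = 0. Lengths are in m, angles in rad, forces in N, time in s.
With the tool pointing down it reaches from about 0.4 to 0.85 m from the base axis. Payload 10.4 kg.
Tool frame: the origin (TCP) lies midway between the tips of the shut fingers; the grasp point (between the pads) lies 19 mm behind it; z points along the fingers, y is the line along which they close (so a half turn about z gives the same grasp; the last joint's range is limited). The gripper opens to 87 mm and grips with 3 to 60 N. Pads are 19 mm wide; open, the fingers measure 117 mm over their backs; the gripper's body (75 mm by 190 mm) begins 51 mm behind the grasp point.
Start: joints at [-1.2, 0.332, -0.065, 1.46, 0.022, 1.35, -0.088], TCP at [0.24, 0.577, 0.223] pointing down, gripper open.
Joint ranges: [-2.6, 2.6], [-0.5, 2.12], [-1.47, 1.34], [0.16, 2.42], [-1.27, 4.41], [0.06, 2.06], [-2.6, 2.6]. Speed limits (rad/s): [2.22, 2.22, 2.79, 2.79, 3.14, 3.14, 3.14].

INTERFACE

Orientations are given as a unit quaternion [x, y, z, w].
In Python, from bench import sensors, eyes, order gives the robot as it stands.
- The arm moves only by the tool arm_command, never from a script. Its argument "steps" is a list of rows, each an object with "rot": the turn, a rotation vector about the world's x, y, z in degrees, a list of three; "slide": the shift along the world's x, y, z in m, a list of three; "grip": the opening, from 0 (shut) to 1 (fully open). A call has exactly 8 rows; each row shifts and turns the commanded pose from where the row before left it; what a row does not reach is not made up. A row lasts 1/8 s, in which the tool goes at most 62.5 mm and 10.7 degrees, less where a joint would pass 70% of its speed; a pose out of reach is approached as far as the arm can. A call with a gripper value outside its range is refused whole. The fingers move at their own pace and stop on an object; "newtons" is the grip in N (left out, the last holds). Time passes only in rows, so rows that do not move let the fingers close, or fill a call up. It gives the time, the measured TCP pose, the force, the opening and the grip force at its end, in the units of the state.
- sensors.read_state(): the state, without advancing time (a new reading comes with each control period).
- eyes.camera(name): name is "side" or "top"; returns a dict with "pixels" (480x640x3 uint8, red, green, blue), "intrinsics" (3x3 intrinsics, pixels), "pose" (4x4, takes a point from camera to world coordinates). Camera axes: x right, y down, z forward; pixel columns grow to the right and rows downward; lengths in m; the calibration is good to about 2 mm. A picture is of the moment at which its call begins. There is no depth.
- order.close_job(): hands the job in; it is judged then, once.
Trained networks look in a picture, given as the dict that the camera call returned (one of the last four; its "shot" number tells which), for a name from the list of things; names that differ only in an ending like _2 or _b are one class to them, and where a whole thing is asked for, a point or a joint stands for the part that bears it (a point fixed in the world has none). Each returns a list of dicts, best first, with "conf" (0 to 1); they miss things now and then, are a little off and sometimes report something else, mostly with a low value. They report only what shows in the picture. A call takes as long as a camera call.
- eyes.look_for(name, picture): "bbox" ([left, top, right, bottom] in pixels, round what is visible of it).
The state is a dict: "time": time; "joint_positions": joint angles; "joint_vel": joint speeds; "joint_torque": joint torques, N m; "ee_pos": TCP position; "eef_rot": TCP orientation; "ft_force": force on the tool from outside, world axes, zero at the start; "torque": the same for the moment, N m; "width": finger opening in m; "grip_force": force on a finger pad.
Only numpy, scipy, OpenCV 4.12 (cv2) and the standard library are available. Lean on these libraries where they do the work, as an engineer would, in place of code of your own. Each camera call takes 0.05 s, during which the arm holds its last target. There are 200 camera calls.

## Working session

There is one attempt and no reset: what is moved stays moved. The work goes in short steps, Python scripts to look and compute and a tool call to move; the robot and the scene stay as the last step left them, time stands still between calls to the robot, and variables do not carry over. Pictures are saved under pics/ and viewed, at most 10 in all, crops included, and the job is handed in when it is done.

Besides the shell and the picture viewer there is one more tool, called after "Request:" as name([rows], argument=value, ...), one row to a line, values as JSON. arm_command: Moves the arm, as the interface text tells. Its arguments: {"type":"object","properties":{"steps":{"type":"array","items":{"type":"object","properties":{"rot":{"type":"array","items":{"type":"number"}},"slide":{"type":"array","items":{"type":"number"}},"grip":{"type":"number"}}}},"newtons":{"type":"number"}},"required":["steps"]}

```bash
mkdir -p pics; cat > h.py <<'E'
import numpy as np, cv2
from bench import sensors, eyes, order
def ray(p,u,v):
    K=np.array(p["intrinsics"]);T=np.array(p["pose"])
    d=T[:3,:3]@np.linalg.solve(K,[u,v,1.]);return T[:3,3],d
def at(p,u,v,z):
    o,d=ray(p,u,v);return o+d*(z-o[2])/d[2]
def proj(p,X):
    T=np.linalg.inv(np.array(p["pose"]));c=T[:3,:3]@np.array(X)+T[:3,3];q=np.array(p["intrinsics"])@c;return q[:2]/q[2]
def save(p,n): cv2.imwrite(f"pics/{n}.png",cv2.cvtColor(np.asarray(p["pixels"]),cv2.COLOR_RGB2BGR))
E
python3 - <<'E'
from h import *
s=sensors.read_state();print(s["time"],s["ee_pos"],s["eef_rot"],s["width"])
for c in("top","side"):
    p=eyes.camera(c);save(p,c+"0");print(c,np.round(p["pose"],3).tolist(),np.round(p["intrinsics"],1).tolist())
    for n,z in(("stand",.0),("washer",.004),("link",.03),("adapter",.006),("eraser",.01),("tape",.01),("hex_key",.0)):
        for r in eyes.look_for(n,p)[:2]:
            b=r["bbox"];print(n,round(r["conf"],2),np.round(b),np.round(at(p,(b[0]+b[2])/2,(b[1]+b[3])/2,z),3))
E
```

```text
0.0 [0.23967344 0.57681178 0.22175618] [ 1.95616254e-01  9.80680261e-01 -7.04841057e-04 -9.61392923e-05] 0.08687044626258279
top [[0.025, -0.994, 0.102, 0.501], [-0.999, -0.028, -0.025, -0.018], [0.027, -0.102, -0.994, 0.917], [0.0, 0.0, 0.0, 1.0]] [[508.7, 0.0, 318.1], [0.0, 508.7, 240.1], [0.0, 0.0, 1.0]]
stand 0.63 [372. 229. 436. 295.] [ 0.559 -0.198  0.   ]
washer 0.56 [311. 315. 341. 346.] [ 0.434 -0.06   0.004]
link 0.72 [184. 187. 245. 326.] [0.559 0.139 0.03 ]
adapter 0.86 [310. 210. 328. 231.] [ 0.63  -0.042  0.006]
eraser 0.77 [304. 267. 331. 288.] [ 0.528 -0.041  0.01 ]
tape 0.94 [281. 111. 333. 165.] [ 0.781 -0.016  0.01 ]
hex_key 0.61 [239. 340. 264. 382.] [0.378 0.071 0.   ]
side [[0.812, -0.509, 0.284, 0.314], [-0.583, -0.706, 0.402, -0.403], [-0.004, -0.492, -0.871, 0.84], [0.0, 0.0, 0.0, 1.0]] [[454.1, 0.0, 317.3], [0.0, 454.1, 250.2], [0.0, 0.0, 1.0]]
stand 0.78 [337. 295. 395. 354.] [ 0.568 -0.205  0.   ]
washer 0.67 [258. 292. 281. 316.] [ 0.439 -0.062  0.004]
link 0.78 [214. 172. 321. 232.] [0.561 0.133 0.03 ]
link 0.21 [332. 240. 352. 258.] [ 0.62  -0.057  0.03 ]
adapter 0.73 [333. 236. 350. 258.] [ 0.632 -0.042  0.006]
eraser 0.6 [294. 263. 317. 282.] [ 0.534 -0.048  0.01 ]
tape 0.87 [371. 187. 411. 226.] [ 0.782 -0.026  0.01 ]
hex_key 0.53 [333. 295. 396. 354.] [ 0.565 -0.204  0.   ]
```

```bash
python3 - <<'E'
import cv2
a=cv2.imread("pics/top0.png")[100:400,150:450];cv2.imwrite("pics/top0c.png",cv2.resize(a,(600,600),interpolation=cv2.INTER_CUBIC))
a=cv2.imread("pics/side0.png")[150:375,180:480];cv2.imwrite("pics/side0c.png",cv2.resize(a,(800,600),interpolation=cv2.INTER_CUBIC))
E
```

```text
(no output)
```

View pics/top0c.png

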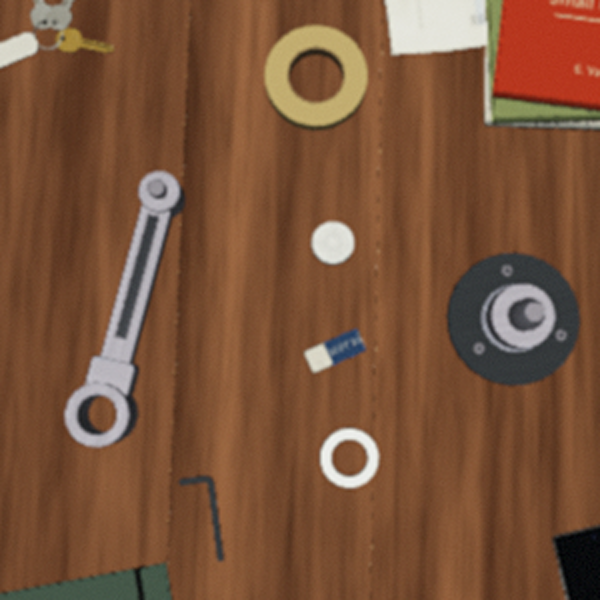

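View pics/side0c.png

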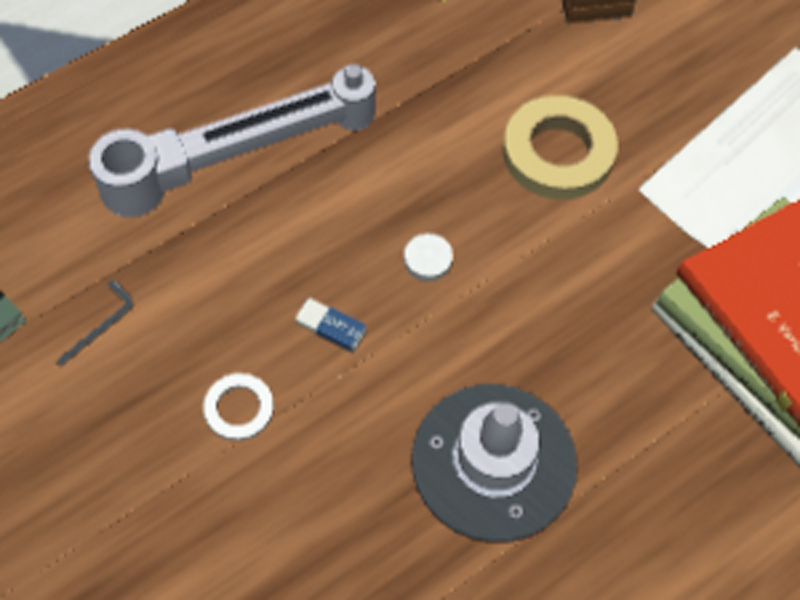

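The top crop shows the washer at full-image pixel (324,329), the stand foot at (406,260), the sleeve at (199,307) and the boss at (229,195). The adapter disc is at (316,221), and the side view agrees. Next I fit silhouettes for exact poses.

```bash
cat >> h.py <<'E'
from scipy.optimize import least_squares
def circ(x,y,r,z,n=48):
    a=np.linspace(0,2*np.pi,n,endpoint=False);return np.c_[x+r*np.cos(a),y+r*np.sin(a),np.full(n,z)]
MODEL={"washer":np.r_[circ(0,0,.026,0),circ(0,0,.026,.008)],
"stand":np.r_[circ(0,0,.06,0),circ(0,0,.06,.015),circ(0,0,.0275,.05),circ(0,0,.008,.095)],
"link":np.r_[circ(-.066,0,.027,0),circ(-.066,0,.027,.05),circ(.132,0,.018,0),circ(.132,0,.018,.044),circ(.132,0,.0075,.06)]}
def mask(p,n,b):
    im=np.asarray(p["pixels"]);hsv=cv2.cvtColor(im,cv2.COLOR_RGB2HSV).astype(int)
    m=hsv[...,1]<95
    if n=="washer": m=(hsv[...,1]<70)&(hsv[...,2]>150)
    w=np.zeros(m.shape,bool);l,t,r,bb=np.round(b).astype(int)+[-6,-6,6,6];w[t:bb,l:r]=1
    k,L,st,_=cv2.connectedComponentsWithStats((m&w).astype(np.uint8))
    i=1+np.argmax(st[1:,4]);return (L==i).astype(np.uint8)
def mom(h):
    M=cv2.moments(h.astype(np.float32));a=M["m00"]
    return np.array([M["m10"]/a,M["m01"]/a,a**.5,*(np.array([M["mu20"],M["mu11"],M["mu02"]])/a**1.5*10)])
def fit(ps,n,x0,z=0,boxes=None):
    tg=[]
    for i,p in enumerate(ps):
        b=boxes[i] if boxes else eyes.look_for(n,p)[0]["bbox"]
        m=mask(p,n,b);c=cv2.findContours(m,cv2.RETR_EXTERNAL,cv2.CHAIN_APPROX_NONE)[0][0]
        tg.append(mom(cv2.convexHull(c)))
    def f(q):
        c,s=np.cos(q[2]),np.sin(q[2]);X=MODEL[n]@np.array([[c,s,0],[-s,c,0],[0,0,1]])+[q[0],q[1],z]
        out=[]
        for p,t in zip(ps,tg):
            h=cv2.convexHull(np.array([proj(p,k) for k in X],np.float32));d=mom(h)-t
            out+=[d[0],d[1],.1*d[2]]+([20*v for v in d[3:]] if n=="link" else [])
        return np.array(out+([] if n=="link" else [q[2]]))
    r=least_squares(f,x0,diff_step=1e-3,x_scale=[.1,.1,1]);return r.x,f(r.x)
E
python3 - <<'E'
from h import *
ps=[eyes.camera("top"),eyes.camera("side")]
for n,x0 in(("washer",[.434,-.06,.0]),("stand",[.56,-.2,0.]),("link",[.54,.14,-.2])):
    for q in (ps,ps[:1],ps[1:]):
        x,e=fit(q,n,x0);print(n,np.round(x,4),np.round(e,1))
p=ps[0];a=at(p,199,307,.05);b=at(p,228,193.5,.06);print(a,b,np.arctan2(*(b-a)[1::-1]),np.linalg.norm((b-a)[:2]))
E
```

```text
washer [ 4.387e-01 -5.620e-02  3.000e-04] [ 0.  -0.6  0.  -0.6  0.4  0.1  0. ]
washer [ 0.4376 -0.0562  0.    ] [-0. -0.  0.  0.]
washer [ 0.4401 -0.0562  0.    ] [ 0.  -0.   0.1  0. ]
stand [ 0.5654 -0.2012 -0.0294] [ 0.6 -0.5  0.2 -0.8 -0.2  0.2 -0. ]
stand [ 0.5645 -0.2001 -0.0007] [-0.  -0.   0.2 -0. ]
stand [ 0.5665 -0.2024 -0.0036] [ 0.  -0.   0.2 -0. ]
link [ 0.5285  0.1327 -0.2208] [  7.3   4.4   0.    4.9  -0.5 -11.4  -1.    5.7   0.1   4.3 -10.8  15.3]
link [ 0.5248  0.1324 -0.2195] [ 7.3  6.6  0.   2.3  2.2 -1.4]
link [ 0.5331  0.1369 -0.2252] [-0.2  3.4  0.1  0.2  4.2  5.5]
[0.47133792 0.15718454 0.05      ] [0.66425307 0.11555047 0.06      ] -0.21255544676208454 0.19735666076775807
```

Request:
arm_command([
  {"slide":[0.013,-0.043,-0.002],"grip":1},
  {"slide":[0.013,-0.043,-0.002],"grip":1},
  {"slide":[0.013,-0.043,-0.002],"grip":1},
  {"slide":[0.013,-0.043,-0.002],"grip":1},
  {"slide":[0.013,-0.043,-0.002],"grip":1},
  {"slide":[0.013,-0.043,-0.002],"grip":1},
  {"slide":[0.013,-0.043,-0.002],"grip":1},
  {"slide":[0.013,-0.043,-0.002],"grip":1},
], newtons=15)

```text
schema error: expected keys rot, slide, grip
```

Request:
arm_command([
  {"slide":[0.014,-0.043,-0.012],"grip":1},
  {"slide":[0.014,-0.043,-0.012],"grip":1},
  {"slide":[0.014,-0.043,-0.012],"grip":1},
  {"slide":[0.013,-0.043,-0.012],"grip":1},
  {"slide":[0.013,-0.043,-0.012],"grip":1},
  {"slide":[0.013,-0.043,-0.012],"grip":1},
  {"slide":[0.014,-0.031,-0.012],"grip":1},
  {"grip":1},
])

```text
schema error: expected keys rot, slide, grip
```

Request:
arm_command([
  {"rot":[0,0,0],"slide":[0.013,-0.043,-0.002],"grip":1},
  {"rot":[0,0,0],"slide":[0.013,-0.043,-0.002],"grip":1},
  {"rot":[0,0,0],"slide":[0.013,-0.043,-0.002],"grip":1},
  {"rot":[0,0,0],"slide":[0.013,-0.043,-0.002],"grip":1},
  {"rot":[0,0,0],"slide":[0.013,-0.043,-0.002],"grip":1},
  {"rot":[0,0,0],"slide":[0.013,-0.043,-0.002],"grip":1},
  {"rot":[0,0,0],"slide":[0.013,-0.043,-0.002],"grip":1},
  {"rot":[0,0,0],"slide":[0.013,-0.043,-0.002],"grip":1},
], newtons=15)

```text
time: 2.5
ee_pos: [0.3441, 0.2318, 0.2067]
eef_rot: [0.196, 0.981, 0.0, 0.0]
ft_force: [-0.4, 0.4, 0.1]
width: 0.0871
grip_force: 0.0
```

Request:
arm_command([
  {"rot":[0,0,0],"slide":[0.014,-0.043,-0.012],"grip":1},
  {"rot":[0,0,0],"slide":[0.014,-0.043,-0.012],"grip":1},
  {"rot":[0,0,0],"slide":[0.014,-0.043,-0.012],"grip":1},
  {"rot":[0,0,0],"slide":[0.013,-0.043,-0.012],"grip":1},
  {"rot":[0,0,0],"slide":[0.013,-0.043,-0.012],"grip":1},
  {"rot":[0,0,0],"slide":[0.013,-0.043,-0.012],"grip":1},
  {"rot":[0,0,0],"slide":[0.014,-0.031,-0.012],"grip":1},
  {"rot":[0,0,0],"slide":[0,0,0],"grip":1},
])

```text
time: 3.5
ee_pos: [0.4388, -0.0581, 0.1221]
eef_rot: [0.198, 0.98, -0.001, -0.0]
ft_force: [0.5, 1.1, 0.0]
width: 0.0867
grip_force: 0.0
```

Request:
arm_command([
  {"rot":[0,0,0],"slide":[0,0,-0.03],"grip":1},
  {"rot":[0,0,0],"slide":[0,0,-0.03],"grip":1},
  {"rot":[0,0,0],"slide":[0,0,-0.025],"grip":1},
  {"rot":[0,0,0],"slide":[0,0,-0.02],"grip":1},
  {"rot":[0,0,0],"slide":[0,0,-0.01],"grip":1},
  {"rot":[0,0,0],"slide":[0,0,-0.003],"grip":1},
  {"rot":[0,0,0],"slide":[0,0,0],"grip":1},
  {"rot":[0,0,0],"slide":[0,0,0],"grip":1},
])

```text
time: 4.5
ee_pos: [0.4393, -0.0557, 0.0052]
eef_rot: [0.196, 0.981, 0.0, 0.001]
ft_force: [0.4, 0.0, 0.5]
width: 0.0869
grip_force: 0.0
```

Request:
arm_command([
  {"rot":[0,0,0],"slide":[0,0,0],"grip":0.5},
  {"rot":[0,0,0],"slide":[0,0,0],"grip":0.5},
  {"rot":[0,0,0],"slide":[0,0,0],"grip":0.5},
  {"rot":[0,0,0],"slide":[0,0,0],"grip":0.5},
  {"rot":[0,0,0],"slide":[0,0,0],"grip":0.5},
  {"rot":[0,0,0],"slide":[0,0,0],"grip":0.5},
  {"rot":[0,0,0],"slide":[0,0,0],"grip":0.5},
  {"rot":[0,0,0],"slide":[0,0,0],"grip":0.5},
])

```text
time: 5.5
ee_pos: [0.4388, -0.0558, 0.0046]
eef_rot: [0.196, 0.981, 0.0, -0.0]
ft_force: [-0.8, 0.1, -0.1]
width: 0.05
grip_force: 15.0
```

Request:
arm_command([
  {"rot":[0,0,0],"slide":[0,0,0.02],"grip":0.5},
  {"rot":[0,0,0],"slide":[0,0,0.04],"grip":0.5},
  {"rot":[0,0,0],"slide":[0,0,0.04],"grip":0.5},
  {"rot":[0,0,0],"slide":[0.02,-0.025,0.02],"grip":0.5},
  {"rot":[0,0,0],"slide":[0.035,-0.04,0],"grip":0.5},
  {"rot":[0,0,0],"slide":[0.035,-0.04,0],"grip":0.5},
  {"rot":[0,0,0],"slide":[0.025,-0.03,0],"grip":0.5},
  {"rot":[0,0,0],"slide":[0.012,-0.01,0],"grip":0.5},
])

```text
time: 6.5
ee_pos: [0.5663, -0.2032, 0.1241]
eef_rot: [0.197, 0.98, -0.001, -0.0]
ft_force: [0.2, 0.2, -0.1]
width: 0.0504
grip_force: 15.0
```

```bash
python3 - <<'E'
from h import *
ps=[eyes.camera("top"),eyes.camera("side")]
s=sensors.read_state();print(s["ee_pos"],s["width"])
save(ps[0],"t1");save(ps[1],"s1")
a=np.asarray(ps[1]["pixels"])[230:380,280:440];b=np.asarray(ps[0]["pixels"])[200:320,340:468]
c=np.hstack([cv2.resize(a,(400,375)),cv2.resize(b,(400,375))]);cv2.imwrite("pics/c1.png",c[...,::-1])
E
```

```text
[ 0.56616395 -0.20222084  0.12406657] 0.04976746494193652
```

View pics/c1.png

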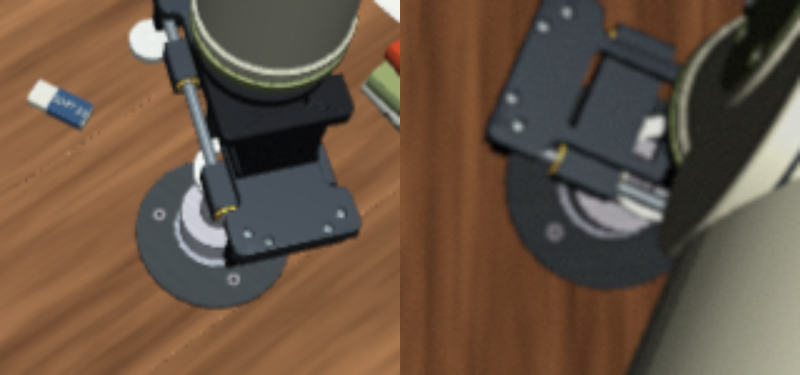

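The left half (side view) shows the washer still pinched in the fingers above the collar, at about (205,165) in the crop. It is mostly hidden, so I lower with force checks.

Request:
arm_command([
  {"rot":[0,0,0],"slide":[0,0,-0.01],"grip":0.5},
  {"rot":[0,0,0],"slide":[0,0,-0.01],"grip":0.5},
  {"rot":[0,0,0],"slide":[0,0,-0.01],"grip":0.5},
  {"rot":[0,0,0],"slide":[0,0,-0.006],"grip":0.5},
  {"rot":[0,0,0],"slide":[0,0,-0.006],"grip":0.5},
  {"rot":[0,0,0],"slide":[0,0,-0.004],"grip":0.5},
  {"rot":[0,0,0],"slide":[0,0,0],"grip":0.5},
  {"rot":[0,0,0],"slide":[0,0,0],"grip":0.5},
])

```text
time: 7.6
ee_pos: [0.5659, -0.2009, 0.0788]
eef_rot: [0.196, 0.981, 0.0, 0.0]
ft_force: [-0.6, -0.5, 0.4]
width: 0.05
grip_force: 15.0
```

Request:
arm_command([
  {"rot":[0,0,0],"slide":[0,0,-0.006],"grip":0.5},
  {"rot":[0,0,0],"slide":[0,0,-0.005],"grip":0.5},
  {"rot":[0,0,0],"slide":[0,0,-0.004],"grip":0.5},
  {"rot":[0,0,0],"slide":[0,0,-0.003],"grip":0.5},
  {"rot":[0,0,0],"slide":[0,0,-0.002],"grip":0.5},
  {"rot":[0,0,0],"slide":[0,0,-0.001],"grip":0.5},
  {"rot":[0,0,0],"slide":[0,0,0],"grip":0.5},
  {"rot":[0,0,0],"slide":[0,0,0],"grip":0.5},
])

```text
time: 8.6
ee_pos: [0.5659, -0.2008, 0.0577]
eef_rot: [0.196, 0.981, 0.0, 0.0]
ft_force: [-0.3, 0.0, -0.1]
width: 0.05
grip_force: 15.0
```

Request:
arm_command([
  {"rot":[0,0,0],"slide":[0,0,-0.002],"grip":0.5},
  {"rot":[0,0,0],"slide":[0,0,0],"grip":0.5},
  {"rot":[0,0,0],"slide":[0,0,0],"grip":0.8},
  {"rot":[0,0,0],"slide":[0,0,0],"grip":0.8},
  {"rot":[0,0,0],"slide":[0,0,0],"grip":0.8},
  {"rot":[0,0,0],"slide":[0,0,0.01],"grip":0.8},
  {"rot":[0,0,0],"slide":[0,0,0.04],"grip":0.8},
  {"rot":[0,0,0],"slide":[0,0,0.04],"grip":0.8},
])

```text
time: 9.6
ee_pos: [0.5656, -0.2009, 0.1472]
eef_rot: [0.196, 0.981, -0.0, -0.0]
ft_force: [0.0, 0.5, -0.2]
width: 0.0695
grip_force: 0.0
```

Request:
arm_command([
  {"rot":[0,0,2],"slide":[0,0.02,0.02],"grip":1},
  {"rot":[0,0,2],"slide":[0,0.045,0],"grip":1},
  {"rot":[0,0,2],"slide":[0,0.045,0],"grip":1},
  {"rot":[0,0,2],"slide":[0,0.045,0],"grip":1},
  {"rot":[0,0,2],"slide":[0,0.045,0],"grip":1},
  {"rot":[0,0,0],"slide":[0,0,0],"grip":1},
  {"rot":[0,0,0],"slide":[0,0,0],"grip":1},
  {"rot":[0,0,0],"slide":[0,0,0],"grip":1},
])

```text
time: 10.6
ee_pos: [0.5659, -0.0025, 0.1659]
eef_rot: [0.111, 0.994, -0.0, 0.0]
ft_force: [-0.6, 0.2, -0.1]
width: 0.0873
grip_force: 0.0
```

```bash
python3 - <<'E'
from h import *
ps=[eyes.camera("top"),eyes.camera("side")]
s=sensors.read_state();print(s["time"],s["ee_pos"],s["eef_rot"])
for p in ps:
    for r in eyes.look_for("washer",p)[:2]: print(r["conf"],np.round(r["bbox"]))
a=np.asarray(ps[1]["pixels"])[230:380,280:440];b=np.asarray(ps[0]["pixels"])[200:320,340:468]
c=np.hstack([cv2.resize(a,(400,375)),cv2.resize(b,(400,375))]);cv2.imwrite("pics/c2.png",c[...,::-1])
save(ps[0],"t2");save(ps[1],"s2")
E
```

```text
10.7 [ 0.56582767 -0.00208839  0.16573533] [ 1.10426347e-01  9.93884302e-01 -6.99043569e-05  1.03218315e-04]
0.87 [396. 244. 427. 275.]
0.68 [355. 303. 379. 329.]
```

View pics/c2.png

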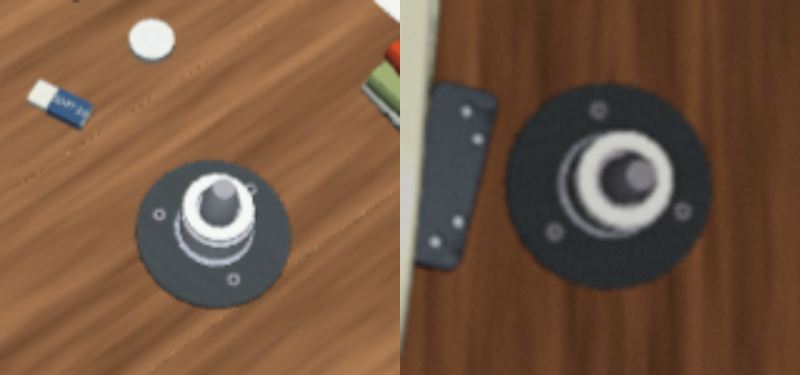

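The washer sits flat and concentric round the post. Now I refine the link pose from both views.

```bash
python3 - <<'E'
from h import *
ps=[eyes.camera("top"),eyes.camera("side")]
s=sensors.read_state();print(np.round(s["joint_positions"],2))
p=ps[1]
a=at(p,226.9,207,.05);b=at(p,312.4,177,.06);print("side",a,b,np.arctan2(*(b-a)[1::-1]),np.linalg.norm((b-a)[:2]))
for i,bx in((0,[396,244,427,275]),(1,[355,303,379,329])): print(fit([ps[i]],"washer",[.565,-.2,0.],z=.05,boxes=[bx])[0])
t=ps[0]
for z in(0,.05): print("book corner",at(t,393,162,z))
# sleeve bore: dark hole top rim; grey top ring mask in top view
im=np.asarray(t["pixels"]);save(t,"t3")
cv2.imwrite("pics/l3.png",np.hstack([cv2.resize(im[170:340,170:260],(300,567)),cv2.resize(np.asarray(p["pixels"])[160:250,200:340],(490,315)).repeat(1,0) if 0 else cv2.copyMakeBorder(cv2.resize(np.asarray(p["pixels"])[160:250,200:340],(490,315)),0,252,0,0,0)])[...,::-1])
E
```

```text
[-0.63  0.27  0.65  1.73 -0.17  1.2   1.42]
side [0.47790679 0.15843214 0.05      ] [0.66615905 0.11132795 0.06      ] -0.24518427620233335 0.19405596541534376
[ 0.56476319 -0.20022462  0.        ]
[ 5.66651543e-01 -2.02707488e-01 -1.76156336e-04]
book corner [ 0.74413881 -0.17605049  0.        ]
book corner [ 0.73085871 -0.16745646  0.05      ]
```

View pics/l3.png

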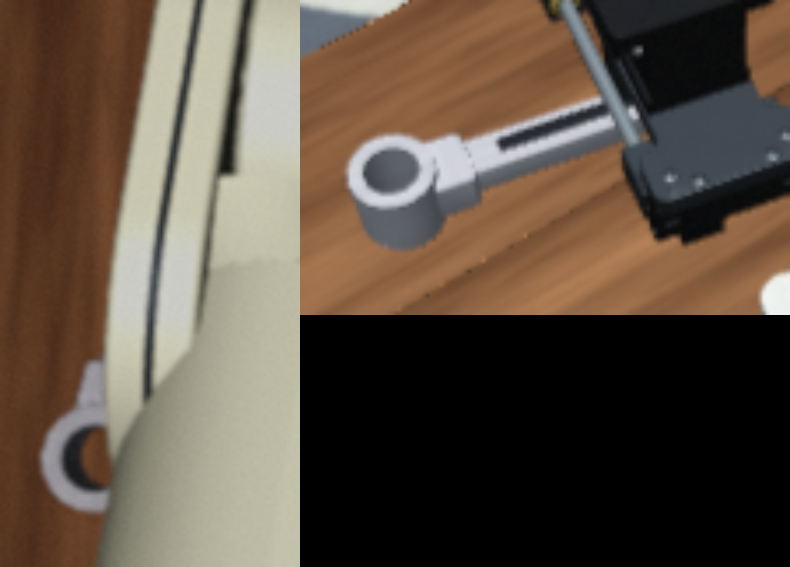

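The side crop puts the sleeve ring centre at pixel (226,209) in the full image, which agrees with the top fit to about 3 mm. Next I go over the balance point at (0.537, 0.142).

Request:
arm_command([
  {"rot":[0,0,0],"slide":[-0.006,0.03,0],"grip":1},
  {"rot":[0,0,0],"slide":[-0.006,0.03,0],"grip":1},
  {"rot":[0,0,0],"slide":[-0.006,0.03,0],"grip":1},
  {"rot":[0,0,0],"slide":[-0.006,0.03,-0.02],"grip":1},
  {"rot":[0,0,0],"slide":[-0.005,0.023,-0.03],"grip":1},
  {"rot":[0,0,0],"slide":[0,0,-0.03],"grip":1},
  {"rot":[0,0,0],"slide":[0,0,0],"grip":1},
  {"rot":[0,0,0],"slide":[0,0,0],"grip":1},
])

```text
time: 11.9
ee_pos: [0.5375, 0.1418, 0.0867]
eef_rot: [0.11, 0.994, 0.0, 0.001]
ft_force: [0.8, 0.1, 0.8]
width: 0.0871
grip_force: 0.0
```

```bash
python3 - <<'E'
from h import *
ps=[eyes.camera("top"),eyes.camera("side")]
s=sensors.read_state();print(s["ee_pos"],np.round(s["joint_positions"],2))
print(at(ps[1],226.3,209.1,.05))
a=cv2.resize(np.asarray(ps[0]["pixels"])[150:350,150:300],(400,533));b=cv2.copyMakeBorder(cv2.resize(np.asarray(ps[1]["pixels"])[140:250,190:350],(400,275)),0,258,0,0,0)
cv2.imwrite("pics/c4.png",np.hstack([a,b])[...,::-1])
E
```

```text
[0.53781354 0.14203339 0.08704805] [-0.81  0.33  0.55  1.83 -0.2   1.04  1.17]
[0.4741751  0.15450252 0.05      ]
```

View pics/c4.png

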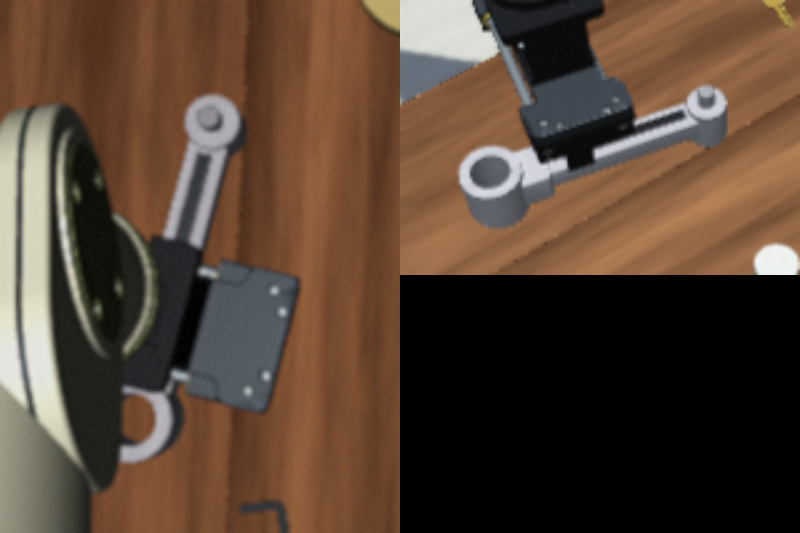

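The gripper straddles the bar and is aligned with it: the bar enters midway and the sleeve ring is at (145,420) in the left crop. I descend and grip.

Request:
arm_command([
  {"rot":[0,0,0],"slide":[0,0,-0.025],"grip":1},
  {"rot":[0,0,0],"slide":[0,0,-0.025],"grip":1},
  {"rot":[0,0,0],"slide":[0,0,-0.018],"grip":1},
  {"rot":[0,0,0],"slide":[0,0,-0.01],"grip":1},
  {"rot":[0,0,0],"slide":[0,0,0],"grip":1},
  {"rot":[0,0,0],"slide":[0,0,0],"grip":0.6},
  {"rot":[0,0,0],"slide":[0,0,0],"grip":0.4},
  {"rot":[0,0,0],"slide":[0,0,0],"grip":0.2},
], newtons=45)

```text
time: 13.0
ee_pos: [0.537, 0.1423, 0.008]
eef_rot: [0.109, 0.994, 0.0, 0.0]
ft_force: [0.2, -1.1, 0.3]
width: 0.0653
grip_force: 0.0
```

Request:
arm_command([
  {"rot":[0,0,0],"slide":[0,0,0],"grip":0.2},
  {"rot":[0,0,0],"slide":[0,0,0],"grip":0.2},
  {"rot":[0,0,0],"slide":[0,0,0],"grip":0.2},
  {"rot":[0,0,0],"slide":[0,0,0],"grip":0.2},
  {"rot":[0,0,0],"slide":[0,0,0.005],"grip":0.2},
  {"rot":[0,0,0],"slide":[0,0,0.005],"grip":0.2},
  {"rot":[0,0,0],"slide":[0,0,0],"grip":0.2},
  {"rot":[0,0,0],"slide":[0,0,0],"grip":0.2},
])

```text
time: 14.0
ee_pos: [0.5366, 0.1421, 0.0175]
eef_rot: [0.109, 0.994, -0.0, -0.0]
ft_force: [-0.0, -0.5, -6.5]
width: 0.0255
grip_force: 45.0
```

```bash
python3 - <<'E'
from h import *
s=sensors.read_state();print(s["ee_pos"],s["eef_rot"],s["ft_force"],s["torque"],s["width"],s["grip_force"])
E
```

```text
[0.53663653 0.14213555 0.01747322] [ 1.09398574e-01  9.93997956e-01 -4.57479571e-06 -1.22472236e-04] [-1.86366390e-03 -5.06495752e-01 -6.45779578e+00] [-0.04930764  0.02689482  0.03126977] 0.025513208492163236 44.99928826466203
```

Request:
arm_command([
  {"rot":[0,0,0],"slide":[0,0,0.015],"grip":0.2},
  {"rot":[0,0,0],"slide":[0,0,0.025],"grip":0.2},
  {"rot":[0,0,0],"slide":[0,0,0.025],"grip":0.2},
  {"rot":[0,0,0],"slide":[0,0,0.025],"grip":0.2},
  {"rot":[0,0,0],"slide":[0,0,0.015],"grip":0.2},
  {"rot":[0,0,0],"slide":[0,0,0.01],"grip":0.2},
  {"rot":[0,0,0],"slide":[0,0,0],"grip":0.2},
  {"rot":[0,0,0],"slide":[0,0,0],"grip":0.2},
])

```text
time: 15.0
ee_pos: [0.5363, 0.142, 0.1317]
eef_rot: [0.109, 0.994, -0.0, -0.001]
ft_force: [-0.8, -0.0, -5.4]
width: 0.0256
grip_force: 45.0
```

Request:
arm_command([
  {"rot":[0,0,1],"slide":[0.004,-0.015,0],"grip":0.2},
  {"rot":[0,0,3.4],"slide":[0.008,-0.025,0],"grip":0.2},
  {"rot":[0,0,4],"slide":[0.008,-0.028,0],"grip":0.2},
  {"rot":[0,0,4],"slide":[0.008,-0.028,0],"grip":0.2},
  {"rot":[0,0,4],"slide":[0.008,-0.028,0],"grip":0.2},
  {"rot":[0,0,4],"slide":[0.008,-0.028,0],"grip":0.2},
  {"rot":[0,0,4],"slide":[0.008,-0.028,0],"grip":0.2},
  {"rot":[0,0,4],"slide":[0.008,-0.028,0],"grip":0.2},
])

```text
time: 16.0
ee_pos: [0.5965, -0.0666, 0.1315]
eef_rot: [-0.139, 0.99, 0.0, -0.001]
ft_force: [0.2, -0.4, -6.9]
width: 0.0255
grip_force: 45.0
```

Request:
arm_command([
  {"rot":[0,0,3],"slide":[0.008,-0.028,0],"grip":0.2},
  {"rot":[0,0,3],"slide":[0.008,-0.028,0],"grip":0.2},
  {"rot":[0,0,2],"slide":[0.008,-0.028,0],"grip":0.2},
  {"rot":[0,0,1],"slide":[0.0045,-0.0153,0],"grip":0.2},
  {"rot":[0,0,0],"slide":[0,0,0],"grip":0.2},
  {"rot":[0,0,0],"slide":[0,0,0],"grip":0.2},
  {"rot":[0,0,0],"slide":[0,0,0],"grip":0.2},
  {"rot":[0,0,0],"slide":[0,0,0],"grip":0.2},
])

```text
time: 17.0
ee_pos: [0.6254, -0.1643, 0.1326]
eef_rot: [-0.215, 0.977, 0.0, 0.0]
ft_force: [-0.6, 0.7, -6.6]
width: 0.0258
grip_force: 45.0
```

```bash
python3 - <<'E'
from h import *
ps=[eyes.camera("top"),eyes.camera("side")]
s=sensors.read_state();print(s["time"],s["ee_pos"],s["eef_rot"],np.round(s["ft_force"],2),np.round(s["joint_positions"],2))
a=cv2.resize(np.asarray(ps[0]["pixels"])[160:310,330:450],(400,500));b=cv2.resize(np.asarray(ps[1]["pixels"])[200:350,310:430],(400,500))
save(ps[0],"t5");save(ps[1],"s5")
# predicted sleeve top centre and stand tip pixels for reference
x,y=s["ee_pos"][:2];q=s["eef_rot"];yaw=2*np.arctan2(q[1],q[0])-np.pi-.003;z=s["ee_pos"][2]-.008
c=np.array([x-.066*np.cos(yaw),y-.066*np.sin(yaw)]);print(np.degrees(yaw),c)
for p in ps: print(proj(p,[*c,z+.05]),proj(p,[*c,z]),proj(p,[.5657,-.2013,.095]))
cv2.imwrite("pics/c5.png",np.hstack([a,b])[...,::-1])
E
```

```text
17.1 [ 0.6253571  -0.16466734  0.13266703] [-2.15298331e-01  9.76548317e-01  8.84229593e-05  7.30826221e-05] [ 0.25 -0.04 -6.68] [-0.23  0.48  0.57  1.54 -0.27  1.2   2.39]
24.694173469316144 [ 0.56539276 -0.19224047]
[423.31649617 250.98398346] [415.890928   253.54706187] [417.44155817 254.88688444]
[369.31304011 281.35754508] [366.51518313 293.96746402] [368.34863604 304.5675599 ]
```

View pics/c5.png

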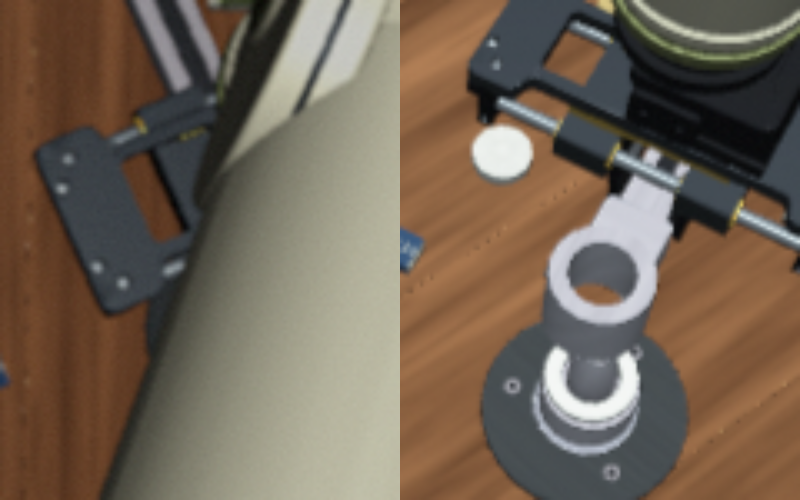

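The side view shows the sleeve ring centre at (371,283) full image, short of the post tip towards the camera's far side, which is the missing y travel. I compute the remaining offset in the same camera.

```bash
python3 - <<'E'
from h import *
p=eyes.camera("side")
c=at(p,370.9,282.8,.1747);print(c,np.array([.5666,-.2025])-c[:2])
E
```

```text
[ 0.56583801 -0.19575721  0.1747    ] [ 0.00076199 -0.00674279]
```

Request:
arm_command([
  {"rot":[0,0,0],"slide":[0.001,-0.004,0],"grip":0.2},
  {"rot":[0,0,0],"slide":[0,-0.004,0],"grip":0.2},
  {"rot":[0,0,0],"slide":[0,0,-0.005],"grip":0.2},
  {"rot":[0,0,0],"slide":[0,0,-0.01],"grip":0.2},
  {"rot":[0,0,0],"slide":[0,0,-0.005],"grip":0.2},
  {"rot":[0,0,0],"slide":[0,0,0],"grip":0.2},
  {"rot":[0,0,0],"slide":[0,0,0],"grip":0.2},
  {"rot":[0,0,0],"slide":[0,0,0],"grip":0.2},
])

```text
time: 18.15
ee_pos: [0.6265, -0.1732, 0.1129]
eef_rot: [-0.215, 0.977, -0.0, 0.0]
ft_force: [0.6, 0.5, -5.9]
width: 0.0255
grip_force: 45.0
```

```bash
python3 - <<'E'
from h import *
p=eyes.camera("side");s=sensors.read_state();print(s["ee_pos"],s["ft_force"])
z=s["ee_pos"][2]-.008;im=np.asarray(p["pixels"])[230:350,310:430].copy();im=cv2.resize(im,(600,600),interpolation=cv2.INTER_CUBIC)
# overlays: expected rings if sleeve sits exactly on the post axis (side-camera stand estimate)
for h,r in((z+.05,.027),(z+.05,.017),(z,.027)):
    q=np.array([proj(p,k) for k in circ(.5666,-.2025,r,h)]);q=((q-[310,230]+.5)*5).astype(int)
    cv2.polylines(im,[q.reshape(-1,1,2)],True,(255,0,0),1)
cv2.imwrite("pics/c6.png",im[...,::-1])
E
```

```text
[ 0.62645284 -0.17314761  0.11287451] [-0.48128235  0.33016379 -6.55568307]
```

View pics/c6.png

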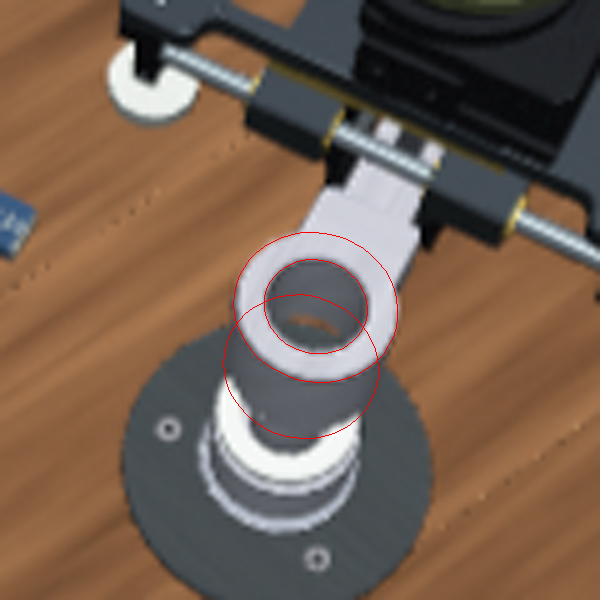

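The sleeve ring, at crop (316,307), coincides with the overlay predicted for a sleeve on the post axis, to about 1 mm. It is level, so I lower 25 mm.

Request:
arm_command([
  {"rot":[0,0,0],"slide":[0,0,-0.005],"grip":0.2},
  {"rot":[0,0,0],"slide":[0,0,-0.005],"grip":0.2},
  {"rot":[0,0,0],"slide":[0,0,-0.005],"grip":0.2},
  {"rot":[0,0,0],"slide":[0,0,-0.005],"grip":0.2},
  {"rot":[0,0,0],"slide":[0,0,-0.005],"grip":0.2},
  {"rot":[0,0,0],"slide":[0,0,0],"grip":0.2},
  {"rot":[0,0,0],"slide":[0,0,0],"grip":0.2},
  {"rot":[0,0,0],"slide":[0,0,0],"grip":0.2},
])

```text
time: 19.2
ee_pos: [0.6265, -0.1732, 0.0879]
eef_rot: [-0.215, 0.977, -0.0, 0.0]
ft_force: [-0.3, -0.2, -5.1]
width: 0.0256
grip_force: 45.0
```

```bash
python3 - <<'E'
from h import *
p=eyes.camera("side");s=sensors.read_state();print(s["time"],s["ee_pos"],s["ft_force"],s["torque"],s["grip_force"])
z=s["ee_pos"][2]-.008;im=np.asarray(p["pixels"])[230:350,310:430].copy();im=cv2.resize(im,(600,600),interpolation=cv2.INTER_CUBIC)
for h,r in((z+.05,.027),(z+.05,.017),(z,.027)):
    q=np.array([proj(p,k) for k in circ(.5666,-.2025,r,h)]);q=((q-[310,230]+.5)*5).astype(int)
    cv2.polylines(im,[q.reshape(-1,1,2)],True,(255,0,0),1)
cv2.imwrite("pics/c7.png",im[...,::-1])
E
```

```text
19.25 [ 0.62643925 -0.17318633  0.08781679] [ 2.90424541e-03 -4.98800567e-01 -6.70290160e+00] [ 0.0453489   0.01506887 -0.01312418] 44.999268148094416
```

View pics/c7.png

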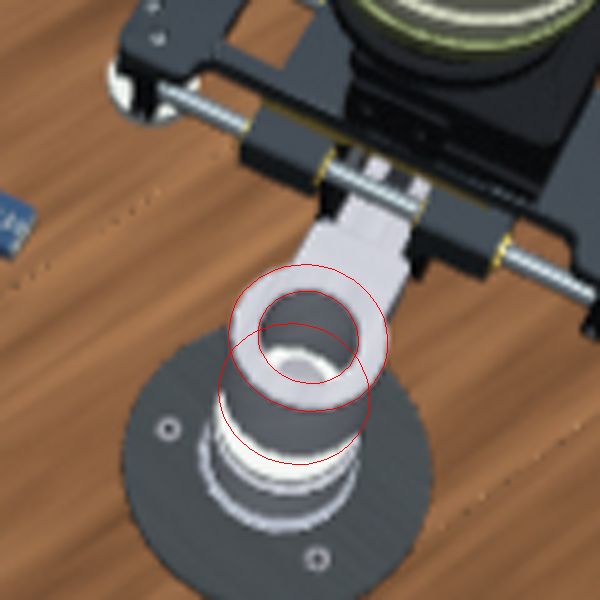

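The sleeve hangs concentric over the post tip, which shows in the bore at (308,370). It is about 15 mm down and level, clear of the washer, and the force is just the link's weight, so I hand in.

```bash
python3 -c "
from bench import order;print(order.close_job())"
```

```text
the job is handed in; nothing more can be done
None
```

I handed the job in with the washer flat on the shoulder and the cast arm held level at its balance point, its sleeve about 15 mm down over the post tip and clear of the washer; no verdict came back.

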